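# Hang the backdrop and hold a sample slide flush on the tilted stage

## Robot

A 6-joint arm with a two-finger parallel gripper is mounted at the origin on a cart in front of the work surface, level with it; the furniture and walls round the work are solid. World frame = base frame: x ahead of the robot, y to its left, z up, the work surface at z = 0. Lengths are in m, angles in rad, forces in N, time in s.
With the tool pointing down it reaches from about 0.35 to 0.925 m from the base axis. Payload 6.4 kg.
Tool frame: the origin (TCP) lies at the very end of the fingers, on their centre line; the grasp point (between the pads) lies 19 mm behind it (r.hold_point_z is the z of the grasp point in the tool frame, in m); z points along the fingers, y is the line along which they close (so a half turn about z gives the same grasp; the last joint's range is limited). The gripper opens to 94 mm and grips with 3 to 60 N. Pads are 16 mm wide; open, the fingers measure 119 mm over their backs; the gripper's body (75 mm by 177 mm) begins 78 mm behind the grasp point.
Start: joints at [1.081, 0.245, 1.558, -0, 1.339, -0.174], TCP at [0.202, 0.618, 0.205] pointing down, gripper open.
Joint ranges: [-3.13, 3.13], [-1.02, 2.26], [0.13, 2.54], [-0.95, 4.09], [0.21, 2.88], [-2.74, 2.74]. Speed limits (rad/s): [2.57, 2.57, 3.14, 3.14, 3.14, 3.14].

## Interface

Orientations are given as a rotation vector (axis times angle).
In Python, from workcell import r, cams, ticket gives the robot as it stands. The module is installed in compiled form; this text tells all that it offers.
- The arm moves only by the tool drive_tool, never from a script. Its argument "commands" is a list of rows, each a list of 5 numbers: the opening, from 0 (shut) to 1 (fully open), then the shift along the tool's x, y, z in shares of 0.75 m (1.0 is 0.75 m), then the turn about the tool's z in parts of the range, where 1.0 means 2 rad. A call has 1 to 12 rows; each row is the pose to reach, as a shift and turn from the pose commanded when the call began, along the tool's axes at that moment; what a row does not reach only later rows make up. A row lasts 1/10 s, in which the tool goes at most 50 mm and 8.59 degrees, less where a joint would pass 70% of its speed; a pose out of reach is approached as far as the arm can. Shift and turn numbers lie between -1 and 1, and a call with a number outside is refused. A call with a gripper value outside its range is refused whole. The fingers move at their own pace and stop on an object; "grip_force" is the grip in N (left out, the last holds). Time passes only in rows, so rows that repeat a pose let the fingers close. It gives the time, the measured TCP pose, the force, the opening and the grip force at its end, in the units of the state.
- r.get_obs(): the state, without advancing time (a new reading comes with each control period).
- cams.grab_frame(name): name is "side" or "top"; returns the picture (400x640x3 uint8, red, green, blue); there is no depth.
- cams.calibration(name): a dict with "camera_matrix" (3x3 intrinsics, pixels), "k1" (the pictures are not rectified: a ray, as slopes to the right and down, at radius r is drawn at 1 + k1 r^2 times it, then the intrinsics apply), "R" (3x3) and "t" (3): a world point X has camera coordinates R X + t. Camera axes: x right, y down, z forward; pixel columns grow to the right and rows downward; lengths in m; the calibration is good to about 2 mm. A picture is of the moment at which its call begins. calibration takes no time and is no camera call.
- ticket.hand_in(): hands the job in; it is judged then, once.
The state is a dict: "t": time; "joints": joint angles; "dq": joint speeds; "joint_efforts": joint torques, N m; "tcp_pos": TCP position; "eef_rot": TCP orientation; "force": force on the tool from outside, world axes, zero at the start; "torque": the same for the moment, N m; "width": finger opening in m; "finger_force": force on a finger pad.
Only numpy, scipy, OpenCV 4.12 (cv2) and the standard library are available. Lean on these libraries where they do the work, as an engineer would, in place of code of your own. Each camera call takes 0.05 s, during which the arm holds its last target. There are 200 camera calls.

## Task

Get the inspection stand ready and present the sample: hang the folded backdrop over the crossbar behind the stage, between the posts, and let go of it. Then pick up the sample slide by its grip, tilt it to match the sloped stage plate, and hold it there flush, centred and square (long side along long side, either way round), gently pressing the sprung plate in about half way. Finish while still holding it so; leave the stage's tilt as it is set, the backdrop hanging, and the other things where they stand.

Things in the scene. Friction and masses are not known exactly. Their poses are not given: they have to be found in the camera images.
- stand: Fixed steel inspection stand, origin on the desk under the stage's middle; z up, x from stage to crossbar (away from the robot, yaw within 0.3). Base from x -62 to +143 mm, 160 wide, 12 thick. Cheeks at y +-64 mm (tops 84 mm up) carry the stage, tilting about a level line along y, 66 mm up. Crossbar along y at x +120 mm, 10 mm thick, on 12 mm posts at y +-68 mm, 156 mm tall.
- bar_mid (a point): Middle of the crossbar, on the bar's axis, 150 mm above the desk; axes as the stand's (y along the bar). Clear length between the posts 124 mm.
- stage_face (a point): Centre of the upper face of the stage plate, bare aluminium, 68 (x) x 92 (y, the long side, level) x 8 mm; 28 mm above the tilt axis when the plate is out. z is the face's outward normal; the face slopes down towards the robot (normal leans to the stand's -x). It moves with the plate.
- cradle_rim (a point): Far (+x) rim of the cradle under the stage plate, 31 mm from the tilt axis: shows whether the tilt setting has shifted.
- cradle (a joint): Tilt of the stage, rad: 0 is level, positive slopes down towards the robot; starts between 0.18 and 0.50. A stiff friction hinge (about 6 N m); leave it as set.
- stage_plate (a joint): How far the sprung stage plate is pressed in along its normal, m: 0 is fully out, 0.010 the stop. About 3 N starts it, then 1 N per mm (8 N half way).
- slide: Sample slide, white plastic, about 50 g: plate 52 (x) x 76 (y, the long side) x 5 mm with a solid upright grip on its middle, 30 (x) x 14 (y, pinch here) mm, up to 43 mm above the underside. Origin: centre of the underside; z up through the grip. Lies flat on the desk at the robot's left.
- backdrop: Backdrop, grey sheet folded to an upside-down U, about 60 g, standing on its two long edges at the robot's left: 28 (x, outside; pinch across this) x 90 (y, along the fold) x 65 (z) mm, walls 3 mm, inner gap 22 mm, open below and at both ends. Origin: centre of the underside, z up.
- backdrop_fold (a point): Middle of the inner side of the backdrop's top, 62 mm above its lower edges; it rests on the top of the bar (5 mm above the bar's axis) when hung. Axes as the backdrop's.
- cone: Bystander: white printed cone, 65 mm wide, 68 mm tall, origin at the centre of its underside.
- teapot: Bystander: small white printed teapot, 51 x 77 x 32 mm, origin at the centre of its underside.
- tape: Bystander: black tape roll, 71 mm diameter, 36 mm tall, lying flat, origin at the centre of its underside.
Mind the look-alikes: they are no part of the job. Leave any purple look-alike of the slide alone.

How it is judged:
By the outcome, as a careful person would: the job done as asked, in the order asked, and still so for the second after the job is handed in, while the arm keeps its last pose, push and grip.
It also fails if it takes over 64 s, if anything falls off the work surface, if the arm or the gripper's body presses on something with over 40 N, if the wrist force passes 120 N, or if a joint passes its speed limit or range.

## Working session

There is one attempt and no reset: what is moved stays moved. The work goes in short steps, Python scripts to look and compute and a tool call to move; the robot and the scene stay as the last step left them, time stands still between calls to the robot, and variables do not carry over. Pictures are saved under pics/ and viewed, at most 10 in all, crops included, and the job is handed in when it is done.

Besides the shell and the picture viewer there is one more tool, called after "Call:" as name(argument=value, ...), one argument or row to a line, values as JSON. drive_tool: Moves the arm, as the interface text tells. Its arguments: {"type":"object","properties":{"commands":{"type":"array"},"grip_force":{"type":"number"}},"required":["commands"]}

```bash
mkdir -p pics; cat > h.py <<'E'
import numpy as np, cv2
from workcell import r,cams,ticket
def save(n,f): 
    im=cams.grab_frame(n); cv2.imwrite(f,im[:,:,::-1]); return im
def ray(n,u,v):
    c=cams.calibration(n);K=np.array(c["camera_matrix"]);R=np.array(c["R"]);t=np.array(c["t"])
    d=np.array([(u-K[0,2])/K[0,0],(v-K[1,2])/K[1,1]]);x=d.copy()
    for _ in range(30): x=d/(1+c["k1"]*(x@x))
    return -R.T@t, R.T@np.array([x[0],x[1],1])
def onz(n,u,v,z):
    o,d=ray(n,u,v); return o+d*(z-o[2])/d[2]
def proj(n,X):
    c=cams.calibration(n);K=np.array(c["camera_matrix"]);p=np.array(c["R"])@np.array(X)+c["t"]
    x=p[:2]/p[2]; x=x*(1+c["k1"]*(x@x)); return np.array([K[0,0]*x[0]+K[0,2],K[1,1]*x[1]+K[1,2]])
def tri(u1,u2):
    o1,d1=ray("top",*u1);o2,d2=ray("side",*u2)
    s=np.linalg.lstsq(np.c_[d1,-d2],o2-o1,rcond=None)[0]
    a=o1+d1*s[0];b=o2+d2*s[1];return (a+b)/2,np.linalg.norm(a-b)
E
python3 - <<'E'
from h import *
np.set_printoptions(precision=4,suppress=True)
a=save("top","pics/t0.png");b=save("side","pics/s0.png")
o=r.get_obs();print(o["t"],o["tcp_pos"],o["eef_rot"],o["width"],o["force"])
for n in("top","side"):
    c=cams.calibration(n);print(n,-np.array(c["R"]).T@c["t"],np.array(c["R"]),c["camera_matrix"],c["k1"])
E
```

```text
0.1 [0.2016 0.6174 0.2045] [-0.494  -3.1019  0.0025] 0.09371527910907383 [0.2408 0.5627 0.3719]
top [ 0.3245 -0.0354  1.5046] [[ 0.0228 -0.9993  0.0306]
 [-0.986  -0.0276 -0.1646]
 [ 0.1653 -0.0264 -0.9859]] [[402.2149   0.     317.7533]
 [  0.     402.2149 191.8132]
 [  0.       0.       1.    ]] -0.01502632453818707
side [ 0.2788 -0.9299  0.5887] [[ 0.9567 -0.2905 -0.0171]
 [-0.1441 -0.422  -0.8951]
 [ 0.2528  0.8588 -0.4456]] [[361.7004   0.     307.1761]
 [  0.     361.7004 203.2062]
 [  0.       0.       1.    ]] -0.025119379102879202
```

View pics/t0.png

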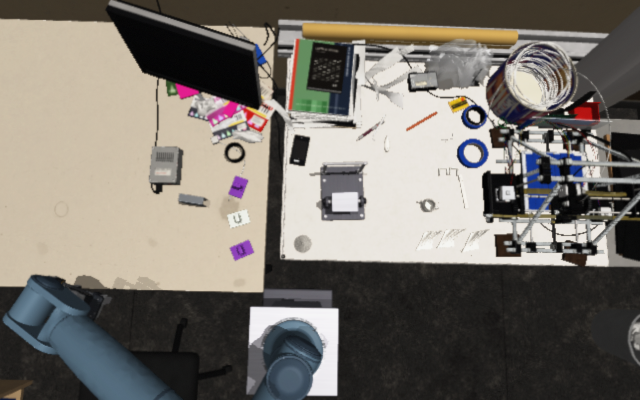

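View pics/s0.png

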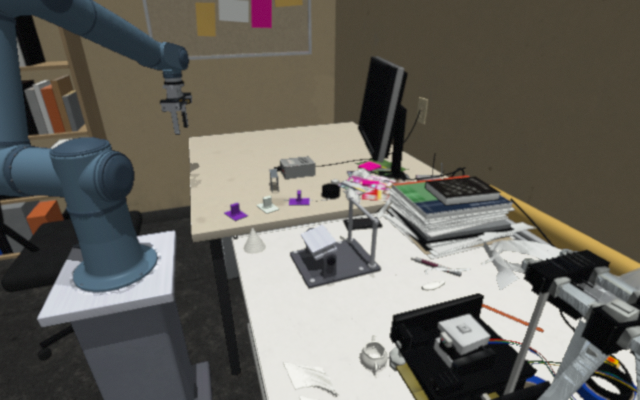

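The top view shows the stand at (344,192), with its plate at (344,202) and the bar at about (343,166). The white slide is at (238,218), purple look-alikes are at (237,187) and (241,250), and the grey backdrop is at (193,200). The grey box at (165,165) is too large to be the backdrop. In the side view the slide is at (267,205), the backdrop at (274,180) and the stand at (335,250). I'll confirm these with enlarged crops.

```bash
python3 - <<'E'
import cv2,numpy as np
t=cv2.imread("pics/t0.png");s=cv2.imread("pics/s0.png")
# each 400x300 at x4 : 100x75 src
def c(im,x,y,w=100,h=75): return cv2.resize(im[y:y+h,x:x+w],(400,300),interpolation=cv2.INTER_CUBIC)
m=np.vstack([np.hstack([c(t,165,165),c(t,295,153)]),np.hstack([c(s,225,157),c(s,285,195)])])
cv2.imwrite("pics/m0.png",m)
E
```

```text
(no output)
```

View pics/m0.png

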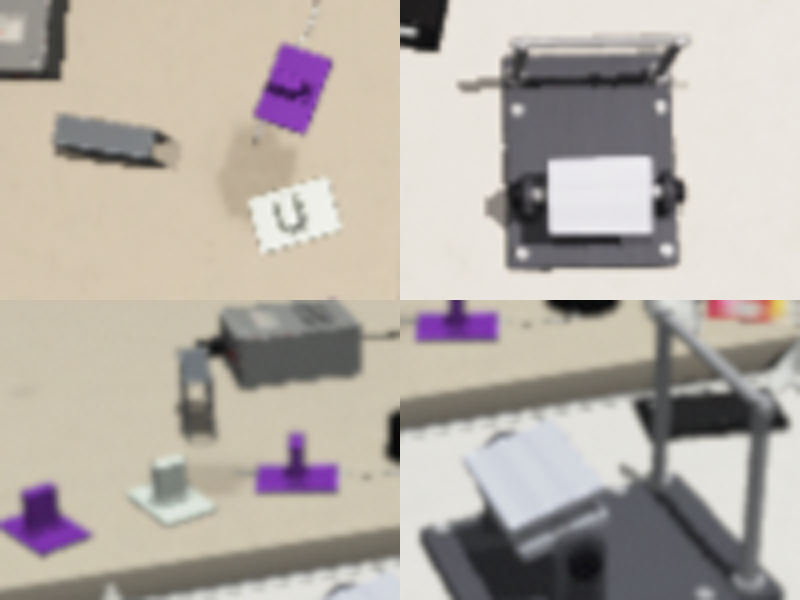

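The crops confirm the choice. The white slide sits between the two purple ones and is the only white plate with an upright grip. The grey open U is the backdrop. Next I'll measure everything.

```bash
cat > meas.py <<'E'
from h import *
np.set_printoptions(precision=4,suppress=True)
t=cv2.imread("pics/t0.png");s=cv2.imread("pics/s0.png")
def blob(im,x,y,w,h,f,k=8,hull=False):
    c=im[y:y+h,x:x+w]; c=cv2.resize(c,None,fx=k,fy=k,interpolation=cv2.INTER_CUBIC)
    m=f(c.astype(int)).astype(np.uint8)*255
    m=cv2.morphologyEx(m,cv2.MORPH_OPEN,np.ones((9,9)))
    cs,_=cv2.findContours(m,cv2.RETR_EXTERNAL,cv2.CHAIN_APPROX_NONE)
    q=max(cs,key=cv2.contourArea); q=q.reshape(-1,2)
    return (q+0.5)/k-0.5+[x,y]
def rect(n,q,z):
    P=np.array([onz(n,u,v,z)[:2] for u,v in q]); (c,sz,a)=cv2.minAreaRect((P*1000).astype(np.float32)); return np.array(c)/1000,sz,a
sat=lambda c:c.max(2)-c.min(2)
q=blob(t,224,205,30,28,lambda c:(c.min(2)>185)&(sat(c)<35)); print("slide",rect("top",q,.005))
q=blob(t,174,188,40,22,lambda c:(sat(c)<28)&(c.max(2)<175)&(c.max(2)>75)); print("backdrop",rect("top",q,.065),q.min(0),q.max(0))
q=blob(t,315,155,60,70,lambda c:(c.max(2)<150)); print("base",rect("top",q,.012))
q=blob(t,328,186,32,30,lambda c:(c.min(2)>165)); print("plate@.09",rect("top",q,.09))
def quad(q):
    h=cv2.convexHull((q*8).astype(np.float32)); e=h
    k=1.
    while len(e)>4: e=cv2.approxPolyDP(h,k,True);k+=1
    return e.reshape(-1,2)/8
print(quad(q))
q2=blob(s,297,220,45,40,lambda c:(c.min(2)>170));print(quad(q2),q2.min(0),q2.max(0))
E
python3 meas.py
```

```text
slide (array([0.4676, 0.2181]), (58.284706115722656, 82.204833984375), 18.853534698486328)
backdrop (array([0.5237, 0.3807]), (95.46417236328125, 40.01369857788086), 83.61512756347656) [177.6875 193.0625] [204.6875 204.3125]
base (array([ 0.5777, -0.1615]), (214.06344604492188, 191.90528869628906), 3.247905731201172)Traceback (most recent call last):
  File "meas.py", line 17, in <module>
    q=blob(t,328,186,32,30,lambda c:(c.min(2)>165)); print("plate@.09",rect("top",q,.09))
                                                                       ~~~~^^^^^^^^^^^^^
  File "meas.py", line 12, in rect
    P=np.array([onz(n,u,v,z)[:2] for u,v in q]); (c,sz,a)=cv2.minAreaRect((P*1000).astype(np.float32)); return np.array(c)/1000,sz,a
                ~~~^^^^^^^^^
  File "h.py", line 11, in onz
    o,d=ray(n,u,v); return o+d*(z-o[2])/d[2]
        ~~~^^^^^^^
  File "h.py", line 6, in ray
    c=cams.calibration(n);K=np.array(c["camera_matrix"]);R=np.array(c["R"]);t=np.array(c["t"])
ValueError: time passes only in moves, steps and waits
```

```bash
python3 - <<'E'
import re
s=open('h.py').read()
s=s.replace("def save","import functools\ncal=functools.lru_cache(None)(cams.calibration)\ndef save",1).replace('c=cams.calibration(n)','c=cal(n)')
open('h.py','w').write(s)
m=open('meas.py').read()
m=m.replace("return np.array(c)/1000,sz,a","""
    b=cv2.boxPoints((c,sz,a)); e=max(b[1]-b[0],b[2]-b[1],key=np.linalg.norm)
    return np.array(c)/1000,np.round(sz,1),"long axis dir",np.round(np.arctan(e[1]/e[0]),3)""")
m=m.replace('print("base"','print("base quad",quad(q));print("base"')
i=m.index("def quad");j=m.index("print(quad(q))\nq2")
m=m.replace(m[i:j],"").replace("def rect",m[i:j]+"def rect",1)
m+='''
print("gray profile backdrop col 190:",cv2.cvtColor(t,cv2.COLOR_BGR2GRAY)[190:212,[182,190,198]].T)
print("rows bar top:",cv2.cvtColor(t,cv2.COLOR_BGR2GRAY)[158:180,[330,344,358]].T)
g=cv2.cvtColor(s,cv2.COLOR_BGR2GRAY)
'''
open('meas.py','w').write(m)
E
python3 meas.py
```

```text
slide (array([0.4676, 0.2181]), array([58.3, 82.2]), 'long axis dir', np.float32(-1.242))
backdrop (array([0.5237, 0.3807]), array([95.5, 40. ]), 'long axis dir', np.float32(1.459)) [177.6875 193.0625] [204.6875 204.3125]
base quad [[364.4375 164.0625]
 [363.8125 218.1875]
 [321.9375 219.4375]
 [314.5625 172.8125]]
base (array([ 0.5777, -0.1615]), array([214.1, 191.9]), 'long axis dir', np.float32(0.057))
plate@.09 (array([ 0.5306, -0.173 ]), array([69.7, 99.7]), 'long axis dir', np.float32(-1.544))
[[357.0625 192.0625]
 [357.1875 210.5625]
 [332.1875 210.3125]
 [332.1875 192.5625]]
[[341.4375 219.5625]
 [339.9375 241.9375]
 [296.5625 249.8125]
 [296.5625 225.9375]] [296.5625 219.5625] [341.4375 251.3125]
gray profile backdrop col 190: [[199 199 196 172 140 127 125 126 126 127 123  83  63  91 117 177 197 199
  200 200 201 201]
 [199 199 200 197 172 141 129 127 127 128 127 126 100  60  59 102 174 196
  199 200 200 200]
 [200 200 200 201 200 195 166 136 129 129 129 130 130 131  84  59 102 175
  198 201 201 201]]
rows bar top: [[229 230 230 228 209 199 167 200 171 116 101  99  99  96  67  41  60  89
   99 101 101 102]
 [230 230 228 210 190 180 159 199 166 111  99  99  97  72  41  35  63  92
  102 103 104 104]
 [230 230 228 200 189 175 159 167 136 107 121 140 112  83  78  76  82  96
  103 105 120 131]]
```

```bash
cat > m2.py <<'E'
import sys,io,contextlib
with contextlib.redirect_stdout(io.StringIO()):
    from meas import *
gray=lambda c:c.mean(2)
q=blob(t,174,188,40,22,lambda c:(sat(c)<40)&(gray(c)<165)&(gray(c)>105));
print("backdrop",rect("top",q,.065),quad(q))
B=[(321.5,219.4),(364.2,218.2),(362.2,166.5),(320.6,167.5)]
W=np.array([onz("top",u,v,.012)[:2] for u,v in B]);print("base corners",W,[np.linalg.norm(W[i]-W[i-1]) for i in range(4)])
ax=(W[2]+W[3]-W[0]-W[1]); yaw=np.arctan2(ax[1],ax[0]); ay=W[3]+W[0]-W[1]-W[2]; print("yaw",yaw,np.arctan2(-ay[0],ay[1]))
c=W.mean(0);print("origin by base",c-.0405*np.array([np.cos(yaw),np.sin(yaw)]),"bar",c+.0795*np.array([np.cos(yaw),np.sin(yaw)]))
print("bar seen",onz("top",344,162.4,.15), onz("top",330,163.2,.15),onz("top",358,162.2,.15))
T=[(332.2,192.6),(357.1,192.1),(357.2,210.5),(332.2,210.4)] # far-left, far-right, near-right, near-left
for thr in (175,185,195): 
    q2=blob(s,297,220,45,40,lambda c:(c.min(2)>thr));print(thr,quad(q2))
S=[(322.5,226.2),(336.8,242.5),(316.8,257),(302,235.5)]
P=[]
for a,b in zip(T,S):
    X,e=tri(a,b);P.append(X);print(X,e)
P=np.array(P);f=P[:2].mean(0)-P[2:].mean(0);print("centre",P.mean(0),"tilt",np.arctan2(f[2],np.hypot(*f[:2])),np.linalg.norm(f),"yaw",np.arctan2(f[1],f[0]))
g=s.mean(2).astype(int);print(g[222:262,300:340:3])
E
python3 m2.py
```

```text
backdrop (array([0.5256, 0.3731]), array([110.7,  34.3]), 'long axis dir', np.float32(1.427)) [[178.9375 193.3125]
 [203.4375 196.6875]
 [206.9375 206.3125]
 [177.8125 201.6875]]
base corners [[ 0.4711 -0.0917]
 [ 0.4797 -0.2513]
 [ 0.6775 -0.2429]
 [ 0.6688 -0.0841]] [np.float64(0.19787997857923945), np.float64(0.15979453083750786), np.float64(0.19798806948691686), np.float64(0.15902962663476397)]
yaw 0.04057130816212057 0.054213050666764614
origin by base [ 0.5338 -0.1691] bar [ 0.6537 -0.1643]
bar seen [ 0.6575 -0.1603  0.15  ] [ 0.6532 -0.1118  0.15  ] [ 0.6597 -0.209   0.15  ]
175 [[341.4375 219.5625]
 [339.9375 241.8125]
 [296.5625 249.5625]
 [296.5625 226.0625]]
185 [[341.4375 219.5625]
 [339.6875 241.5625]
 [296.5625 249.3125]
 [296.5625 226.3125]]
195 [[341.4375 219.5625]
 [339.6875 241.0625]
 [296.5625 249.0625]
 [296.5625 226.8125]]
[ 0.5588 -0.1245  0.0943] 0.001548081726006969
[ 0.5644 -0.2137  0.0948] 0.001334479254605301
[ 0.5057 -0.219   0.0664] 0.00905946945832643
[ 0.4984 -0.1269  0.0777] 0.0010333896199503563
centre [ 0.5318 -0.171   0.0833] tilt 0.3607773935633500
[... 1706 characters left out ...]
2  40  81 209 202 136  96  79 112 162 144 112  91]
 [ 85  64  40  62 184 157 104  88  96 132 144 118 100  95]
 [ 64  54  39  49 131 113  89  99 120 124 109  97  93  93]
 [ 55  51  45  45  94  89  93 133 128  99  87  82  93  94]
 [ 54  52  51  49  79  87 120 160 113  84  71  67  88  93]
 [ 60  51  51  49  64 102 152 149  89  71  56  56  82  93]
 [ 66  50  50  47  52 128 159 124  75  58  44  47  75  94]
 [ 76  47  43  39  43 136 133 100  68  51  34  39  71  95]
 [ 81  39  38  38  38 106 105  68  62  43  28  28  71  94]
 [ 87  39  38  37  38  75  78  44  55  32  21  21  71  95]
 [ 89  43  37  37  37  53  49  37  52  29  20  19  70  93]
 [ 91  52  37  35  37  39  37  38  51  29  17  19  69  94]]
```

```bash
cat > m3.py <<'E'
from h import *
np.set_printoptions(precision=4,suppress=True)
a=onz("top",178.4,196.6,.065);b=onz("top",203.6,201,.065);print("backdrop",a,b,np.linalg.norm(a-b),(a+b)/2,"fold dir",np.arctan((b-a)[1]/(b-a)[0]))
for v in((190,194.4),(190,202)):print(onz("top",*v,.065))
# side check
T=[(332.2,192.6),(357.1,192.1),(357.2,210.5),(332.2,210.4)]
S=[(322.5,226.2),(336.8,239.3),(313.2,252.2),(302.3,235.7)]
P=[]
for x,y in zip(T,S):
    X,e=tri(x,y);P.append(X);print(X,e)
P=np.array(P);f=P[:2].mean(0)-P[2:].mean(0);l=P[[0,3]].mean(0)-P[[1,2]].mean(0)
print("centre",P.mean(0),"tilt",np.arctan2(f[2],np.hypot(*f[:2])),np.linalg.norm(f),np.linalg.norm(l),"yaw",np.arctan2(f[1],f[0]),np.arctan2(-l[0],l[1]))
from scipy.spatial.transform import Rotation as R
M=R.from_rotvec(r.get_obs()["eef_rot"]).as_matrix();print(M, "yaw of tool y",np.arctan2(M[1,1],M[0,1]))
E
python3 m3.py
```

```text
backdrop [0.5345 0.4261 0.065 ] [0.521 0.335 0.065] 0.09205125241138636 [0.5277 0.3806 0.065 ] fold dir 1.4240155797826548
[0.5436 0.3853 0.065 ]
[0.5161 0.3832 0.065 ]
[ 0.5588 -0.1245  0.0943] 0.001548081726006969
[ 0.5637 -0.2128  0.1036] 0.0029705812343252484
[ 0.5007 -0.2164  0.0808] 0.00245131684836985
[ 0.4988 -0.1271  0.0769] 0.0017307901160863903
centre [ 0.5305 -0.1702  0.0889] tilt 0.3152197360892453 0.06479348891533254 0.08913409784312823 yaw 0.04950235244293647 0.03833243070541892
[[-0.9505  0.3106 -0.0008]
 [ 0.3106  0.9505 -0.0015]
 [ 0.0003 -0.0017 -1.    ]] yaw of tool y 1.2549667489289673
```

Units first: shifts go in shares of 0.75 m and turns go in shares of 2 rad. So -0.384 m / 0.75 = -0.512, 0.09 m / 0.75 = 0.12, 80.3 degrees / 114.5916 = 0.7007.

Call:
drive_tool(
  commands=[
    [0.62,-0.512,-0.1653,0,0.7007],
    [0.62,-0.512,-0.1653,0,0.7007],
    [0.62,-0.512,-0.1653,0,0.7007],
    [0.62,-0.512,-0.1653,0,0.7007],
    [0.62,-0.512,-0.1653,0,0.7007],
    [0.62,-0.512,-0.1653,0,0.7007],
    [0.62,-0.512,-0.1653,0,0.7007],
    [0.62,-0.512,-0.1653,0.0533,0.7007],
    [0.62,-0.512,-0.1653,0.12,0.7007],
    [0.62,-0.512,-0.1653,0.12,0.7007],
    [0.62,-0.512,-0.1653,0.12,0.7007],
    [0.62,-0.512,-0.1653,0.12,0.7007],
  ],
  grip_force=15,
)

```text
t: 1.3
tcp_pos: [0.5285, 0.381, 0.1159]
eef_rot: [2.377, 2.054, 0.001]
force: [0.5, 0.0, 0.8]
width: 0.0582
finger_force: 0.0
```

```bash
cat >> h.py <<'E'
from scipy.spatial.transform import Rotation as Ro
np.set_printoptions(precision=4,suppress=True)
def go(x,y,z,yaw):
    o=r.get_obs();M=Ro.from_rotvec(o["eef_rot"]).as_matrix();d=M.T@(np.array([x,y,z])-o["tcp_pos"])
    cy=np.arctan2(M[1,1],M[0,1]);dy=-(yaw-cy);dy=(dy+np.pi/2)%np.pi-np.pi/2
    print("t",o["t"],"tcp",o["tcp_pos"],"tooly yaw",cy,"q",np.array(o["joints"]),"F",o["force"],"w",o["width"],"| shift",d,"turn",np.degrees(dy))
E
python3 - <<'E'
from h import *
go(.5282,.3807,.035,-.147)
a=save("top","pics/t1.png");b=save("side","pics/s1.png")
k=4
m=np.hstack([cv2.resize(a[165:240,150:250],(400,300)),cv2.resize(b[130:205,225:325],(400,300))])
cv2.imwrite("pics/m1.png",m[:,:,::-1])
E
```

```text
t 1.3 tcp [0.5285 0.381  0.1159] tooly yaw -0.145157666899534 q [0.4509 0.3366 1.6169 0.0001 1.1877 0.596 ] F [0.523  0.0023 0.7769] w 0.05819969969605856 | shift [-0.0004 -0.0003  0.0809] turn 0.10555791111395317
```

View pics/m1.png

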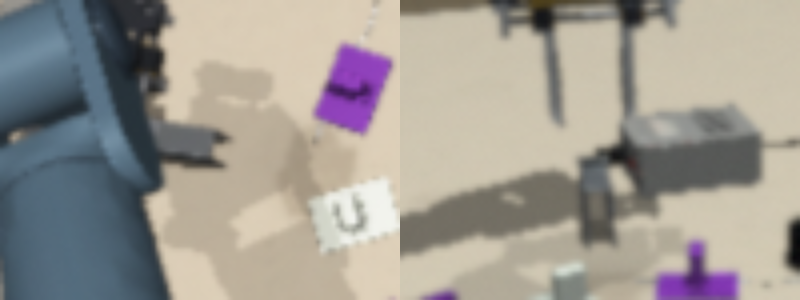

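The fingers straddle the backdrop centrally in the side view, with tips at about (265,161) and (282,161) and the backdrop at about (274,171). I'll descend and grip.

In the tool's units: 0.08 m / 0.75 = 0.1067, 0.04 m / 0.75 = 0.0533.

Call:
drive_tool(
  commands=[
    [0.62,0,0,0.0533,0],
    [0.62,0,0,0.1067,0],
    [0.62,0,0,0.1067,0],
    [0.62,0,0,0.1067,0],
    [0.0,0,0,0.1067,0],
    [0.0,0,0,0.1067,0],
    [0.0,0,0,0.1067,0],
    [0.0,0,0,0.1067,0],
    [0.0,0,0,0.1067,0],
    [0.0,0,0,0.1067,0],
    [0.0,0,0,0.1067,0],
  ],
  grip_force=15,
)

```text
t: 2.5
tcp_pos: [0.5287, 0.381, 0.0363]
eef_rot: [2.378, 2.053, 0.001]
force: [-2.5, -0.4, 5.9]
width: 0.0279
finger_force: 15.0
```

In the tool's units: -0.21 m / 0.75 = -0.28, -0.18 m / 0.75 = -0.24.

Call:
drive_tool(
  commands=[
    [0,0,0,-0.04,0],
    [0,0,0,-0.1067,0],
    [0,0,0,-0.1733,0],
    [0,0,0,-0.24,0],
    [0,0,0,-0.28,0],
    [0,0,0,-0.28,0],
  ],
)

```text
t: 3.1
tcp_pos: [0.5309, 0.3819, 0.2516]
eef_rot: [2.376, 2.051, 0.016]
force: [0.5, -0.4, -0.6]
width: 0.0282
finger_force: 15.0
```

```bash
python3 - <<'E'
from h import *
go(.656,-.163,.245,.047)
E
```

```text
t 3.1 tcp [0.5309 0.3819 0.2516] tooly yaw -0.14652898406124742 q [ 0.4507  0.2141  1.5096 -0.0001  1.4073  0.5972] F [ 0.5358 -0.4253 -0.6066] w 0.02817148513683315 | shift [-0.5209  0.2033  0.0053] turn -11.08839400016405
```

In the tool's units: -0.521 m / 0.75 = -0.6947, -0.215 m / 0.75 = -0.2867, -11 degrees / 114.5916 = -0.096.

Call:
drive_tool(
  commands=[
    [0,-0.0533,0.02,0,-0.0175],
    [0,-0.1067,0.04,0,-0.0349],
    [0,-0.1667,0.0667,0,-0.0524],
    [0,-0.2267,0.0893,0,-0.0698],
    [0,-0.2867,0.1133,0,-0.0873],
    [0,-0.3467,0.136,0,-0.096],
    [0,-0.4067,0.16,0,-0.096],
    [0,-0.4667,0.1827,0,-0.096],
    [0,-0.5267,0.2067,0,-0.096],
    [0,-0.5867,0.2293,0,-0.096],
    [0,-0.6467,0.2533,0,-0.096],
    [0,-0.6947,0.2707,0,-0.096],
  ],
)

```text
t: 4.3
tcp_pos: [0.6523, -0.1668, 0.2422]
eef_rot: [-2.17, -2.267, 0.003]
force: [0.3, -0.3, -0.5]
width: 0.0279
finger_force: 15.0
```

Call:
drive_tool(
  commands=[
    [0,0,0,0,0],
    [0,0,0,0,0],
    [0,0,0,0,0],
  ],
)

```text
t: 4.6
tcp_pos: [0.6525, -0.163, 0.2439]
eef_rot: [-2.168, -2.271, 0.001]
force: [0.3, 0.1, -0.5]
width: 0.0277
finger_force: 15.0
```

```bash
python3 - <<'E'
from h import *
go(.656,-.163,.245,.047)
a=save("top","pics/t2.png");b=save("side","pics/s2.png")
m=np.hstack([cv2.resize(a[140:240,295:395],(400,400)),cv2.resize(b[150:250,305:405],(400,400))])
cv2.imwrite("pics/m2.png",m[:,:,::-1])
E
```

```text
t 4.6 tcp [ 0.6525 -0.163   0.2439] tooly yaw 0.04642311051683139 q [-0.4131  0.2707  1.4567  0.0002  1.4167 -0.4596] F [ 0.2774  0.0856 -0.4845] w 0.02771152500527187 | shift [-0.0001  0.0035 -0.0012] turn -0.03305333263104329
```

View pics/m2.png

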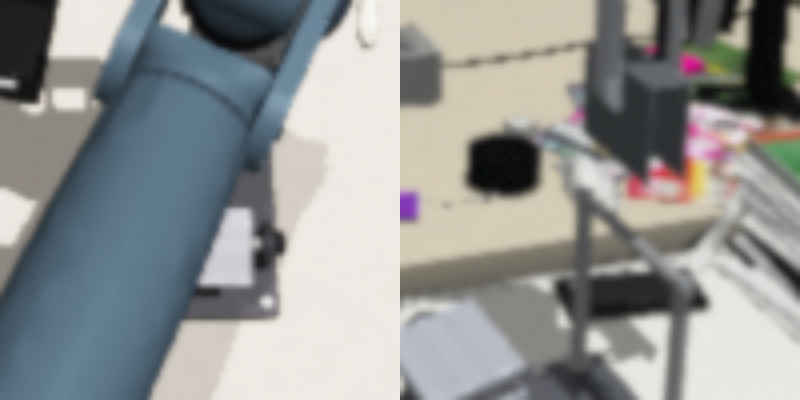

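Side view: the backdrop hangs with its right-end lower corners at about (367,194.5) and (376,194.5). The bar runs from about (349,197) to (377,220). I'll check the alignment in x with rays.

```bash
python3 - <<'E'
from h import *
b=cv2.imread("pics/s2.png").mean(2).astype(int)
print("below backdrop rows185-200 cols 346-382");print(b[176:198:2,346:382:2])
print("bar rows 192-228");print(b[194:226:2,346:384:2])
for p in((348.75,197),(377,220)):print("bar",onz("side",*p,.15))
for p in((367,194.5),(376.25,194.5),(352.5,180)):print("bd",onz("side",*p,.2076))
# predicted pixels for gripper-held corners and bar at tool yaw
Y=.0464;c=np.array([.6525,-.163]);ex=np.array([np.cos(Y),np.sin(Y)]);ey=np.array([-np.sin(Y),np.cos(Y)])
for sx,sy in((-1,-1),(1,-1),(-1,1)):
    X=c+sx*.014*ex+sy*.045*ey;print(sx,sy,proj("side",[*X,.2076]))
for c2 in((.6537,-.1643),(.6575,-.163)):
  for sy in(-1,1): print("bar end",c2,proj("side",[*(np.array(c2)+sy*.062*ey),.15]))
E
```

```text
below backdrop rows185-200 cols 346-382
[[196 164 111  50  48  69 109  85  48  47  50  60  48  48  48  80 175 161]
 [193 168 124  50  46  49  63  58  47  48  49  58  48  48  48  89 198 211]
 [176 165 136  50  48  48  48  48  48  47  52  55  48  48  49  86 174 201]
 [198 202 163  56  48  47  49  47  49  48  50  55  48  47  50  87 154 195]
 [132 178 199 133  56  47  48  48  48  48  52  51  48  46  48 114 179 198]
 [114 116 140 154 105  60  48  49  48  49  54  52  46  47  50 133 213 216]
 [144 157 160 120  97 102  62  48  47  49  59  76  54  47  50 133 208 206]
 [153 174 211 202 151 157 146  84  48  48  80 178 120  53  50  96 169 196]
 [135 170 220 223 209 196 197 164  84  52  79 158 138  93  60 100 156 186]
 [141 172 216 226 218 202 163 134 123  87  92 162 151 136 114 116 160 188]
 [139 148 168 204 221 219 184 177 134 131 141 191 195 194 177 148 166 191]]
bar rows 192-228
[[141 172 216 226 218 202 163 134 123  87  92 162 151 136 114 116 160 188
  185]
 [139 148 168 204 221 219 184 177 134 131 141 191 195 194 177 148 166 191
  207]
 [168 123  89 121 204 214 190 171 138 135 163 181 183 1
[... 784 characters left out ...]
 109  90 105  95  63  93 137 142 122 180 215
  227]
 [ 62  89  80  63  43  42  42  40  41  40  41  39  50  82 116 142 134 210
  228]
 [ 31  69  80  61  41  41  40  41  41  42  41  41  41  55  91 116  94 150
  224]
 [ 33  61  80  60  40  41  41  40  40  41  45  41  39  54  78  90  61  62
  184]]
bar [ 0.6496 -0.0846  0.15  ]
bar [ 0.6643 -0.2294  0.15  ]
bd [ 0.649  -0.1969  0.2076]
bd [ 0.6705 -0.2043  0.2076]
bd [ 0.6518 -0.1003  0.2076]
-1 -1 [365.9251 196.9013]
1 -1 [376.0947 195.0998]
-1 1 [349.8866 183.2932]
bar end (0.6537, -0.1643) [373.589  219.8904]
bar end (0.6537, -0.1643) [351.6577 199.5509]
bar end (0.6575, -0.163) [374.7455 219.4099]
bar end (0.6575, -0.163) [352.7399 199.1631]
```

Call:
drive_tool(
  commands=[
    [0,0,0.0027,0.0267,0],
    [0,0,0.0027,0.0533,0],
    [0,0,0.0027,0.0733,0],
    [0,0,0.0027,0.0933,0],
    [0,0,0.0027,0.1133,0],
    [0,0,0.0027,0.1333,0],
    [0,0,0.0027,0.14,0],
    [0,0,0.0027,0.14,0],
  ],
)

```text
t: 5.5
tcp_pos: [0.6546, -0.164, 0.1392]
eef_rot: [-2.169, -2.27, 0.001]
force: [-0.0, -0.6, -0.9]
width: 0.0281
finger_force: 15.0
```

```bash
python3 - <<'E'
from h import *
go(.656,-.163,.1293,.047);print(r.get_obs()["torque"])
b=save("side","pics/s3.png")
cv2.imwrite("pics/m3.png",cv2.resize(b[160:260,305:405],(600,600))[:,:,::-1])
E
```

```text
t 5.5 tcp [ 0.6546 -0.164   0.1392] tooly yaw 0.045408697788517846 q [-0.4132  0.3632  1.537   0.      1.2433 -0.4586] F [-0.0139 -0.6262 -0.9418] w 0.028114394571412127 | shift [0.001  0.0014 0.0099] turn -0.09117490064776339
[-0.045   0.0246  0.0301]
```

View pics/m3.png

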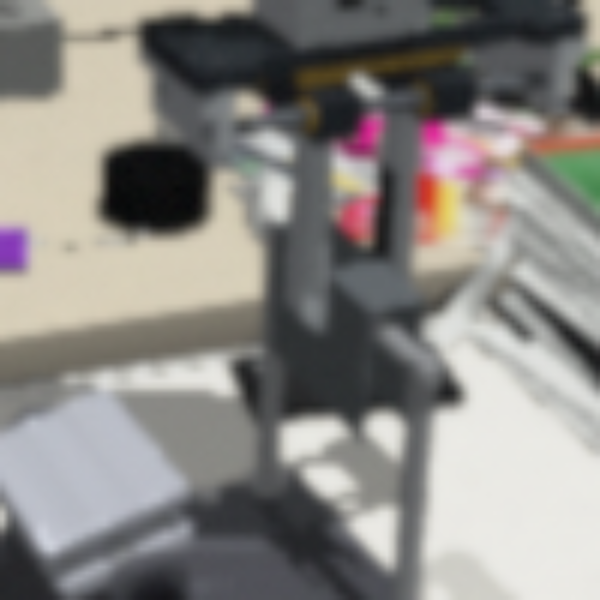

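The backdrop straddles the bar between the posts, with the bar entering its right end at crop (400,345), and there is no contact force. I'll lower it until it touches.

In the tool's units: 0.009 m / 0.75 = 0.012, 0.007 m / 0.75 = 0.0093.

Call:
drive_tool(
  commands=[
    [0,0,0,0.0053,0],
    [0,0,0,0.0093,0],
    [0,0,0,0.012,0],
    [0,0,0,0.012,0],
  ],
)

```text
t: 5.95
tcp_pos: [0.655, -0.1642, 0.1312]
eef_rot: [-2.17, -2.271, 0.0]
force: [0.2, 1.0, -0.2]
width: 0.0279
finger_force: 15.0
```

In the tool's units: 0.003 m / 0.75 = 0.004, 0.002 m / 0.75 = 0.0027.

Call:
drive_tool(
  commands=[
    [0,0,0,0.0013,0],
    [0,0,0,0.0027,0],
    [0,0,0,0.004,0],
    [0,0,0,0.004,0],
  ],
)

```text
t: 6.35
tcp_pos: [0.6553, -0.1642, 0.1293]
eef_rot: [2.17, 2.271, 0.0]
force: [-1.8, 0.5, 3.5]
width: 0.0278
finger_force: 15.0
```

Contact at 3.5 N. I'll release with a small opening and rise.

In the tool's units: -0.12 m / 0.75 = -0.16, -0.1 m / 0.75 = -0.1333.

Call:
drive_tool(
  commands=[
    [0.4,0,0,0,0],
    [0.45,0,0,0,0],
    [0.45,0,0,0,0],
    [0.45,0,0,0,0],
    [0.45,0,0,-0.0133,0],
    [0.45,0,0,-0.04,0],
    [0.45,0,0,-0.08,0],
    [0.45,0,0,-0.1333,0],
    [0.45,0,0,-0.16,0],
    [0.45,0,0,-0.16,0],
  ],
)

```text
t: 7.35
tcp_pos: [0.6572, -0.1651, 0.254]
eef_rot: [2.165, 2.265, 0.005]
force: [0.2, -0.7, 0.3]
width: 0.0425
finger_force: 0.0
```

```bash
python3 - <<'E'
from h import *
go(.4676,.2181,.25,-1.242)
b=save("side","pics/s4.png")
cv2.imwrite("pics/m4.png",cv2.resize(b[160:260,305:405],(500,500))[:,:,::-1])
E
```

```text
t 7.35 tcp [ 0.6572 -0.1651  0.254 ] tooly yaw 0.04554757269772577 q [-0.413   0.2689  1.4406  0.      1.4233 -0.4586] F [ 0.1751 -0.674   0.332 ] w 0.04249043102263317 | shift [ 0.3914 -0.172   0.0011] turn 73.77104183789322
```

View pics/m4.png

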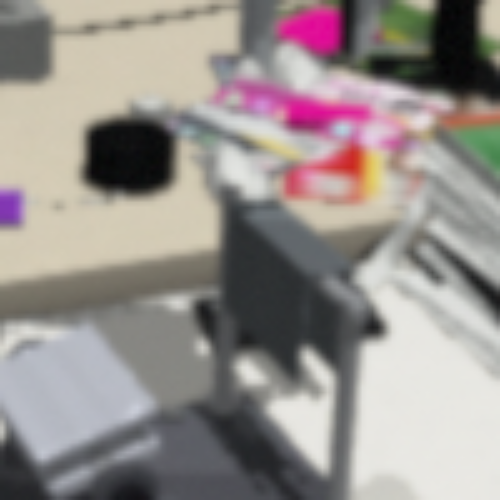

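The backdrop hangs squarely on the bar between the posts (crop (290,270)) and has been let go. Next is the slide.

In the tool's units: 0.391 m / 0.75 = 0.5213, -0.12 m / 0.75 = -0.16, 73.8 degrees / 114.5916 = 0.644.

Call:
drive_tool(
  commands=[
    [0.45,0.06,-0.0267,0,0.0698],
    [0.45,0.12,-0.0533,0,0.1396],
    [0.45,0.18,-0.08,0,0.2094],
    [0.45,0.24,-0.1067,0,0.2793],
    [0.45,0.3,-0.1333,0,0.3491],
    [0.45,0.36,-0.16,0,0.4189],
    [0.45,0.42,-0.1867,0,0.4887],
    [0.45,0.48,-0.2107,0,0.5585],
    [0.45,0.5213,-0.2293,0,0.6283],
    [0.45,0.5213,-0.2293,0.0667,0.644],
    [0.45,0.5213,-0.2293,0.1333,0.644],
    [0.45,0.5213,-0.2293,0.2,0.644],
  ],
)

```text
t: 8.6
tcp_pos: [0.4638, 0.2187, 0.0953]
eef_rot: [3.099, 0.515, -0.003]
force: [0.3, 0.2, -0.1]
width: 0.042
finger_force: 0.0
```

Call:
drive_tool(
  commands=[
    [0.45,0,0,0,0],
    [0.45,0,0,0,0],
    [0.45,0,0,0,0],
  ],
)

```text
t: 8.9
tcp_pos: [0.4674, 0.2189, 0.101]
eef_rot: [-3.099, -0.513, -0.006]
force: [0.1, 0.2, -0.2]
width: 0.0422
finger_force: 0.0
```

```bash
python3 - <<'E'
from h import *
print("grip top", onz("top",238,218.1,.043))
go(.4676,.2181,.01,-1.242)
b=save("side","pics/s5.png");save("top","pics/t5.png")
cv2.imwrite("pics/m5.png",cv2.resize(b[150:225,220:320],(640,480))[:,:,::-1])
# side: expected grip top corners
Y=-1.242;c=np.array([.4676,.2181]);ey=np.array([np.cos(Y),np.sin(Y)]);ex=np.array([-np.sin(Y),np.cos(Y)])
for z,sx,sy in((.043,.015,.007),(.005,.026,.038)):
  for i in(-1,1):
    for j in(-1,1):
      print(z,i,j,(proj("side",[*(c+i*sx*ex+j*sy*ey),z])-[220,150])*6.4)
E
```

```text
grip top [0.4649 0.2125 0.043 ]
t 8.9 tcp [0.4674 0.2189 0.101 ] tooly yaw -1.242743543679595 q [0.218  0.0527 1.9778 0.     1.107  1.4607] F [ 0.1001  0.2127 -0.1794] w 0.042182568207064994 | shift [-0.0004  0.0008  0.091 ] turn -0.04260191472442449
0.043 -1 -1 [267.7731 301.3627]
0.043 -1 1 [280.3775 310.0893]
0.043 1 -1 [314.9242 287.1515]
0.043 1 1 [327.7574 295.6592]
0.005 -1 -1 [228.6672 348.4991]
0.005 -1 1 [295.9815 398.4054]
0.005 1 -1 [308.3944 323.7623]
0.005 1 1 [377.795  371.5514]
```

View pics/m5.png

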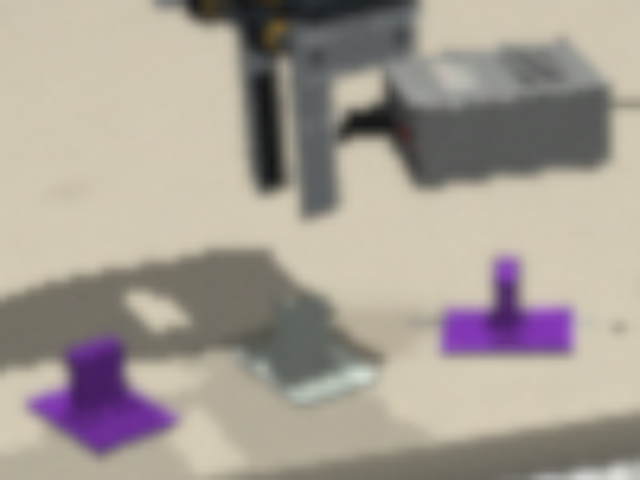

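In the tool's units: 0.09 m / 0.75 = 0.12, 0.075 m / 0.75 = 0.1.

Call:
drive_tool(
  commands=[
    [0.45,0,0,0.0533,0],
    [0.45,0,0,0.1,0],
    [0.45,0,0,0.12,0],
    [0.45,0,0,0.12,0],
    [0.0,0,0,0.12,0],
    [0.0,0,0,0.12,0],
    [0.0,0,0,0.12,0],
    [0.0,0,0,0.12,0],
    [0.0,0,0,0.12,0],
    [0.0,0,0,0.12,0],
  ],
  grip_force=10,
)

```text
t: 10.0
tcp_pos: [0.4665, 0.2187, 0.0096]
eef_rot: [3.099, 0.513, 0.003]
force: [-2.1, -1.2, 6.1]
width: 0.014
finger_force: 10.0
```

In the tool's units: -0.19 m / 0.75 = -0.2533, -0.15 m / 0.75 = -0.2.

Call:
drive_tool(
  commands=[
    [0,0,0,-0.0267,0],
    [0,0,0,-0.0667,0],
    [0,0,0,-0.1333,0],
    [0,0,0,-0.2,0],
    [0,0,0,-0.2533,0],
    [0,0,0,-0.2533,0],
    [0,0,0,-0.2533,0],
    [0,0,0,-0.2533,0],
  ],
)

```text
t: 10.8
tcp_pos: [0.4642, 0.2183, 0.1962]
eef_rot: [3.099, 0.513, -0.006]
force: [0.0, -0.4, -0.8]
width: 0.014
finger_force: 10.0
```

```bash
python3 - <<'E'
from h import *
go(.527,-.168,.16,.047-np.pi/2)
b=save("side","pics/s6.png");save("top","pics/t6.png")
cv2.imwrite("pics/m6.png",cv2.resize(b[80:180,200:320],(720,600),interpolation=cv2.INTER_CUBIC)[:,:,::-1])
E
```

```text
t 10.8 tcp [0.4642 0.2183 0.1962] tooly yaw -1.2425568555499604 q [ 0.2182 -0.0686  1.9105  0.      1.3037  1.4607] F [ 0.012  -0.4315 -0.7746] w 0.014032350119302294 | shift [-0.0649  0.3859  0.0363] turn 16.11383473482572
```

View pics/m6.png

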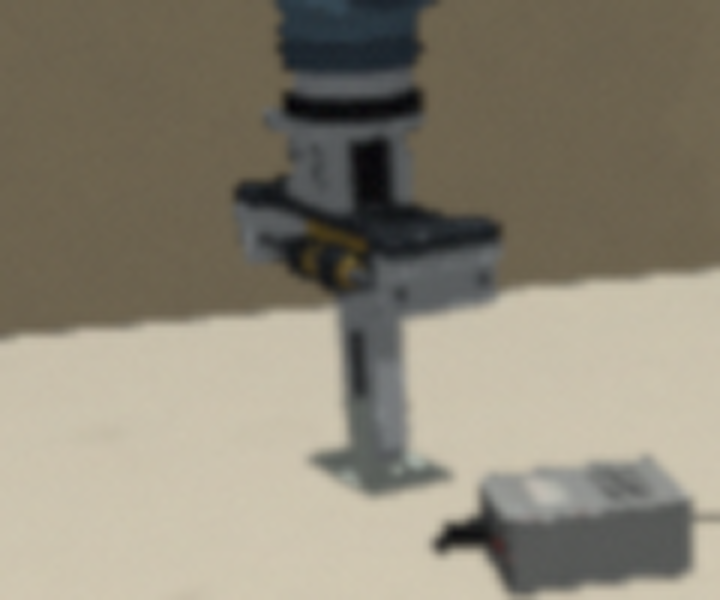

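The slide is held level by its grip, with plate corners at crop (310,460), (375,495) and (452,475). I'll check its in-hand offset against the kinematics, then move to the stage.

```bash
python3 - <<'E'
from h import *
o=r.get_obs();M=Ro.from_rotvec(o["eef_rot"]).as_matrix();p=np.array(o["tcp_pos"])
for i in(-1,1):
  for j in(-1,1):
    print(i,j,(proj("side",p+M@[i*.026,j*.038,.005])-[200,80])*6)
d=(proj("side",p+M@[.005,0,.005])-proj("side",p+M@[0,0,.005]))*6;e=(proj("side",p+M@[0,.005,.005])-proj("side",p+M@[0,0,.005]))*6
print("5mm tool x ->",d,"5mm tool y->",e,"tool x world",M[:,0])
go(.533,-.17,.196,.047-np.pi/2)
E
```

```text
-1 -1 [301.9475 452.9777]
-1 1 [367.8734 489.1122]
1 -1 [382.403 434.892]
1 1 [450.6336 469.387 ]
5mm tool x -> [ 7.8287 -1.811 ] 5mm tool y-> [4.4265 2.3283] tool x world [ 0.9466  0.3223 -0.0044]
t 10.9 tcp [0.4642 0.2182 0.196 ] tooly yaw -1.2426055376382918 q [ 0.2181 -0.0681  1.9104 -0.      1.3038  1.4608] F [-0.1303 -0.3823 -0.5178] w 0.0138467685128583 | shift [-0.06    0.3897  0.0001] turn 16.111045456626446
```

In the tool's units: 0.39 m / 0.75 = 0.52, 0.38 m / 0.75 = 0.5067, 16.1 degrees / 114.5916 = 0.1405.

Call:
drive_tool(
  commands=[
    [0,-0.0093,0.0533,0,0.0262],
    [0,-0.0173,0.1067,0,0.0524],
    [0,-0.0267,0.16,0,0.0785],
    [0,-0.0347,0.2133,0,0.1047],
    [0,-0.0427,0.2667,0,0.1309],
    [0,-0.0507,0.32,0,0.1405],
    [0,-0.06,0.3733,0,0.1405],
    [0,-0.0667,0.4267,0,0.1405],
    [0,-0.0747,0.4733,0,0.1405],
    [0,-0.0813,0.5067,0,0.1405],
    [0,-0.0827,0.52,0,0.1405],
    [0,-0.0827,0.52,0,0.1405],
  ],
)

```text
t: 12.1
tcp_pos: [0.5321, -0.171, 0.1971]
eef_rot: [-3.139, -0.072, 0.003]
force: [-0.5, 0.2, -0.8]
width: 0.014
finger_force: 10.0
```

In the tool's units: 0.07 m / 0.75 = 0.0933, 0.06 m / 0.75 = 0.08.

Call:
drive_tool(
  commands=[
    [0,0,0,0.04,0],
    [0,0,0,0.08,0],
    [0,0,0,0.0933,0],
    [0,0,0,0.0933,0],
    [0,0,0,0.0933,0],
  ],
  grip_force=6,
)

```text
t: 12.6
tcp_pos: [0.5332, -0.1702, 0.1295]
eef_rot: [3.14, 0.076, 0.002]
force: [-0.1, -1.0, -0.9]
width: 0.0139
finger_force: 6.0
```

```bash
python3 - <<'E'
from h import *
go(.531,-.17,.115,.047-np.pi/2)
o=r.get_obs();print(o["finger_force"],o["torque"])
b=save("side","pics/s7.png")
g=b.mean(2).astype(int);print("cols300-342, rows 205-260");print(g[206:256:2,296:344:3])
M=Ro.from_rotvec(o["eef_rot"]).as_matrix();p=np.array(o["tcp_pos"]);print(M[:,0])
for i in(-1,1):
  for j in(-1,1): print(i,j,proj("side",p+M@[i*.026,j*.038,.005]))
E
```

```text
t 12.6 tcp [ 0.5332 -0.1702  0.1295] tooly yaw -1.5226793749008551 q [-0.5116  0.1167  1.8509  0.0001  1.1726  1.011 ] F [-0.088  -0.9803 -0.8741] w 0.01386491262834438 | shift [-0.0022 -0.0003  0.0145] turn 0.0639966294477206
5.996696054935455 [-0.0644  0.2015 -0.0303]
cols300-342, rows 205-260
[[195 195 195 196 196 206 118  69 116 114 177 207 207 206 207 207]
 [208 208 208 207 207 206 119  68 130 131 182 206 207 207 207 207]
 [207 207 207 206 206 207 117  69 130 131 181 206 206 203 192 183]
 [206 208 207 207 207 207 120  82 130 130 168 181 158 140 131 122]
 [207 208 208 206 206 200 114  98 131 131 129 122 119 118 115 114]
 [205 200 188 176 151 138 101  99 129 131 120 114 113 109 108 107]
 [146 136 126 122 118 117  99 100 129 130 115 107 108 112 130 145]
 [119 118 115 113 110 104 101 104 130 131 126 162 175 196 204 217]
 [112 110 108 102  99  95 102 106 130 130 136 220 214 231 229 231]
 [105 118 123 167 104  96 104 107 123 120 108 221 234 234 234 234]
 [172 219 208 221 155  96 136 119 101 112 116 160 232 234 233 234]
 [218 231 229 232 174  96 159 147 116  98  98 101 189 234 234 234]
[... 295 characters left out ...]
 94  96  95  93  95  96 108 225 232 157]
 [139 138 134 152 111  95  93  94  96  94  94  94 107 194 229 200]
 [139 138 137 139 143  95  94  93  95  95  99 143 173 151 180 154]
 [138 140 138 115 100  96  95  93  95 124 161 178 131 107 105 103]
 [139 139 139 116  92  96  95 105 142 180 150 111  92 124 102 101]
 [137 135 124  95  81 103 144 183 181 130 101 100 146 172 102 101]
 [118  82  66  53  56 143 202 158 113  87 103 160 165 131 102 100]
 [ 96  56  55  46  42 101 139  98 100 116 133 118  99 103 102  99]
 [ 72  50  42  41  40  64  95 111 163 144  86  73  66  85 100 100]]
[0.9988 0.0481 0.0012]
-1 -1 [304.6649 221.0773]
-1 1 [314.9359 235.2508]
1 -1 [323.0885 217.5671]
1 1 [334.498  231.2477]
```

In the tool's units: 0.016 m / 0.75 = 0.0213, -0.004 m / 0.75 = -0.0053.

Call:
drive_tool(
  commands=[
    [0,-0.0053,0,0.0107,0],
    [0,-0.0053,0,0.0173,0],
    [0,-0.0053,0,0.0213,0],
    [0,-0.0053,0,0.0213,0],
  ],
  grip_force=6,
)

```text
t: 13.05
tcp_pos: [0.5282, -0.1707, 0.1119]
eef_rot: [-3.14, -0.074, 0.001]
force: [0.1, -0.4, -1.0]
width: 0.014
finger_force: 6.0
```

In the tool's units: 0.003 m / 0.75 = 0.004, -0.001 m / 0.75 = -0.0013.

Call:
drive_tool(
  commands=[
    [0,-0.0013,0,0.0013,0],
    [0,-0.0027,0,0.0027,0],
    [0,-0.0027,0,0.004,0],
    [0,-0.0027,0,0.004,0],
  ],
)

```text
t: 13.45
tcp_pos: [0.5265, -0.1709, 0.1094]
eef_rot: [-3.141, -0.074, 0.0]
force: [0.5, 0.4, -1.7]
width: 0.0142
finger_force: 6.0
```

In the tool's units: -0.003 m / 0.75 = -0.004, -0.002 m / 0.75 = -0.0027.

Call:
drive_tool(
  commands=[
    [0,-0.0013,0,0.0013,0],
    [0,-0.0027,0,0.0027,0],
    [0,-0.004,0,0.004,0],
    [0,-0.004,0,0.004,0],
  ],
)

```text
t: 13.85
tcp_pos: [0.5238, -0.1712, 0.1068]
eef_rot: [3.14, 0.074, 0.001]
force: [0.6, 0.1, 1.5]
width: 0.014
finger_force: 6.0
```

In the tool's units: -0.003 m / 0.75 = -0.004, -0.002 m / 0.75 = -0.0027.

Call:
drive_tool(
  commands=[
    [0,-0.0013,0,0.0013,0],
    [0,-0.0027,0,0.0027,0],
    [0,-0.004,0,0.004,0],
    [0,-0.004,0,0.004,0],
  ],
)

```text
t: 14.25
tcp_pos: [0.5203, -0.1713, 0.1033]
eef_rot: [3.141, 0.074, -0.001]
force: [1.2, -0.5, 1.4]
width: 0.0136
finger_force: 6.0
```

In the tool's units: 0.003 m / 0.75 = 0.004, -0.001 m / 0.75 = -0.0013.

Call:
drive_tool(
  commands=[
    [0,-0.0013,0,0.0013,0],
    [0,-0.0027,0,0.0027,0],
    [0,-0.0027,0,0.004,0],
    [0,-0.0027,0,0.004,0],
  ],
)

```text
t: 14.65
tcp_pos: [0.5183, -0.1713, 0.1003]
eef_rot: [-3.141, -0.074, 0.001]
force: [-1.1, -0.5, 2.2]
width: 0.0137
finger_force: 6.0
```

```bash
python3 - <<'E'
from h import *
go(.519,-.17,.099,.047-np.pi/2)
o=r.get_obs();print(o["finger_force"],o["torque"])
E
```

```text
t 14.65 tcp [ 0.5183 -0.1713  0.1003] tooly yaw -1.523551719978623 q [-0.5268  0.1258  1.9005 -0.0004  1.1159  0.9969] F [-1.1364 -0.4667  2.207 ] w 0.013713256677185247 | shift [ 0.0008 -0.0013  0.0013] turn 0.014014938212608354
6.000139564275742 [-0.0786  0.0835  0.0135]
```

In the tool's units: 0.002 m / 0.75 = 0.0027, 0.001 m / 0.75 = 0.0013.

Call:
drive_tool(
  commands=[
    [0,0,0,0.0013,0],
    [0,0,0,0.0027,0],
    [0,0,0,0.0027,0],
  ],
)

```text
t: 14.95
tcp_pos: [0.5185, -0.1713, 0.0985]
eef_rot: [-3.141, -0.074, 0.0]
force: [-0.9, 0.1, 3.1]
width: 0.014
finger_force: 6.0
```

In the tool's units: 0.002 m / 0.75 = 0.0027, 0.001 m / 0.75 = 0.0013.

Call:
drive_tool(
  commands=[
    [0,0,0,0.0013,0],
    [0,0,0,0.0027,0],
    [0,0,0,0.0027,0],
  ],
)

```text
t: 15.25
tcp_pos: [0.5189, -0.1713, 0.0968]
eef_rot: [3.141, 0.074, 0.001]
force: [-0.1, 1.2, 4.9]
width: 0.0139
finger_force: 6.0
```

```bash
python3 - <<'E'
from h import *
go(.519,-.17,.099,.047-np.pi/2)
o=r.get_obs();print(o["finger_force"],o["torque"])
b=save("side","pics/s8.png");save("top","pics/t8.png")
g=b.mean(2).astype(int);print(g[216:262:1,298:346:2])
E
```

```text
t 15.25 tcp [ 0.5189 -0.1713  0.0968] tooly yaw -1.523517303846504 q [-0.5265  0.1312  1.9017  0.0003  1.1081  0.9969] F [-0.0706  1.1889  4.9213] w 0.013887270613696804 | shift [ 0.0001 -0.0013 -0.0022] turn 0.015986837330195985
6.000981107354164 [0.165  0.2347 0.0435]
[[204 195 189 ... 107 106 107]
 [181 165 148 ... 108 111 117]
 [140 133 126 ... 141 146 142]
 ...
 [ 42  41  41 ... 102 102 101]
 [ 49  40  41 ... 101 102 102]
 [ 64  47  40 ... 102 102 102]]
```

In the tool's units: 0.0025 m / 0.75 = 0.0033, 0.0003 m / 0.75 = 0.0004.

Call:
drive_tool(
  commands=[
    [0,0.0004,0,0.0013,0],
    [0,0.0008,0,0.0027,0],
    [0,0.0011,0,0.0033,0],
    [0,0.0011,0,0.0033,0],
    [0,0.0011,0,0.0033,0],
    [0,0.0011,0,0.0033,0],
  ],
  grip_force=8,
)

```text
t: 15.95
tcp_pos: [0.5195, -0.1713, 0.0946]
eef_rot: [3.141, 0.074, -0.0]
force: [-2.1, 0.2, 7.1]
width: 0.014
finger_force: 8.0
```

```bash
python3 - <<'E'
from h import *
go(.519,-.17,.099,.047-np.pi/2)
o=r.get_obs();print(o["finger_force"],o["torque"])
b=save("side","pics/s9.png")
print(r.get_obs()["force"])
s0=cv2.imread("pics/s0.png")[:,:,::-1]
f=lambda im:cv2.resize(im[215:265,295:345],(400,400),interpolation=cv2.INTER_CUBIC)
cv2.imwrite("pics/m9.png",np.hstack([f(b),f(s0)])[:,:,::-1])
E
```

```text
t 15.95 tcp [ 0.5195 -0.1713  0.0946] tooly yaw -1.5235116750486992 q [-0.5258  0.1361  1.9009 -0.      1.1046  0.9977] F [-2.057   0.2185  7.1327] w 0.01403785765326605 | shift [-0.0004 -0.0013 -0.0044] turn 0.01630934368814046
8.001438081264496 [0.207  0.497  0.0043]
[-1.5991  2.1473  7.0498]
```

View pics/m9.png

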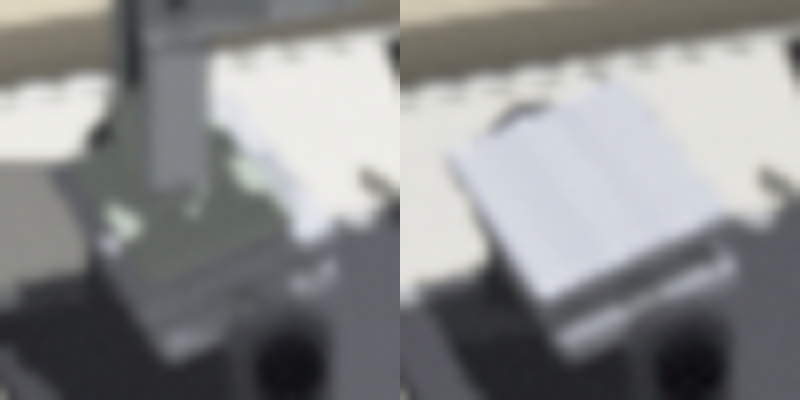

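The slide lies flush on the plate in the last view, with right-hand corners at crop (160,280) and (290,225). Plate is still exposed on the far and right sides. I'll check the centring numerically by colour: the slide is greenish and the plate bluish.

```bash
python3 - <<'E'
from h import *
b=cv2.imread("pics/s9.png")[215:265,295:345].astype(int)
d=b[:,:,1]-b[:,:,0]  # G-B
for y in range(8,46): print(y+215,''.join('%4d'%v for v in d[y,4:46]))
E
```

```text
223   11  10  10   9   8   7   7   7   7   4   0  -1  -1  -2  -2  -2  -3  -4  -4  -4  -3   0   2   2   3   5   6   6   4   4   4   4   5   6   4   4   4   5   5   4   4   4
224    7   6   5   7   5   3   2   4   3   3   1  -1  -2  -2  -2  -2  -5  -3  -3  -3  -4   0   4   4   3   4   4   5   4   4   4   5   4   4   4   4   4   4   4   4   5   5
225    3   4   4   5   4   4   2   3   4   3   1   0   0   0  -3  -3  -4  -4  -4  -3  -3   1   4   3   3   4   4   5   4   4   4   5   4   4   4   4   4   5   4   5   4   4
226    2   3   5   5   4   3   4   4   4   4   1   2   3   1  -1  -3  -3  -5  -4  -3  -3  -1   1   1   0   2   3   4   4   4   4   4   5   4   4   5   4   5   5   4   5   4
227    4   3   5   5   4   5   5   4   6   5   4   4   2   1  -1  -2  -3  -3  -4  -4  -4  -2  -4  -4  -4  -1   2   4   5   4   4   4   4   5   4   4   5   4   4   4   4   5
228    4   4   4   4   5   4   5   5   6   5   5   5   4   0  -2  -3  -3  -3  -4  -3  -5  -2  -3  -5  -6  -5   0   3   4   5   4   5   4   5   4   4   4   4   5   5   5   5
229    5   5   5   5   5   5   5   5   6   4   4   5   5   1  
[... 4773 characters left out ...]
  -8  -8
257   -4  -2  -2  -2  -3  -2  -3  -4  -3  -3  -3  -3  -2  -3  -4  -4  -5  -7  -7  -7  -6  -6  -5  -5  -5  -6  -5  -4  -5  -6  -5  -5  -3  -3  -4  -5  -4  -6  -8  -9  -8  -7
258   -4  -4  -2  -3  -3  -3  -2  -3  -2  -3  -4  -2  -2  -3  -4  -4  -6  -7  -7  -5  -7  -6  -5  -4  -4  -6  -4  -4  -4  -4  -7  -6  -5  -3  -3  -4  -6  -5  -7  -8  -7  -8
259   -5  -4  -3  -3  -2  -3  -2  -1  -2  -3  -3  -3  -4  -4  -3  -4  -4  -5  -4  -5  -4  -3  -4  -4  -4  -5  -4  -3  -5  -4  -3  -5  -2  -4  -5  -4  -5  -6  -7  -8  -7  -6
260   -6  -4  -3  -4  -1  -4  -1  -3  -2  -2  -3  -2  -4  -3  -4  -3  -3  -4  -3  -3  -4  -4  -4  -2  -3  -5  -4  -4  -3  -3  -3  -6  -4  -3  -5  -3  -5  -6  -7  -7  -7  -7
```

In the tool's units: -0.0062 m / 0.75 = -0.0083, -0.0057 m / 0.75 = -0.0076.

Call:
drive_tool(
  commands=[
    [0,-0.0013,0,-0.004,0],
    [0,-0.0025,0,-0.0076,0],
    [0,-0.0025,0,-0.0076,0],
    [0,-0.0007,0,-0.0083,0],
    [0,-0.0007,0,-0.0083,0],
    [0,-0.0007,0,-0.0083,0],
  ],
  grip_force=8,
)

```text
t: 16.6
tcp_pos: [0.5182, -0.1712, 0.0995]
eef_rot: [-3.14, -0.074, 0.003]
force: [-2.8, -0.9, 2.4]
width: 0.0141
finger_force: 8.0
```

In the tool's units: 0.002 m / 0.75 = 0.0027, 0.001 m / 0.75 = 0.0013.

Call:
drive_tool(
  commands=[
    [0,0.0004,0,0.0013,0],
    [0,0.0008,0,0.0027,0],
    [0,0.0008,0,0.0027,0],
  ],
)

```text
t: 16.9
tcp_pos: [0.5189, -0.1711, 0.0978]
eef_rot: [-3.14, -0.074, 0.002]
force: [-4.3, -0.2, 2.6]
width: 0.0138
finger_force: 8.0
```

In the tool's units: 0.002 m / 0.75 = 0.0027, 0.001 m / 0.75 = 0.0013.

Call:
drive_tool(
  commands=[
    [0,0.0004,0,0.0013,0],
    [0,0.0008,0,0.0027,0],
    [0,0.0008,0,0.0027,0],
  ],
)

```text
t: 17.2
tcp_pos: [0.5197, -0.1711, 0.0961]
eef_rot: [-3.14, -0.074, 0.002]
force: [-5.2, -0.2, 4.6]
width: 0.014
finger_force: 8.0
```

In the tool's units: 0.002 m / 0.75 = 0.0027, 0.001 m / 0.75 = 0.0013.

Call:
drive_tool(
  commands=[
    [0,0.0004,0,0.0013,0],
    [0,0.0008,0,0.0027,0],
    [0,0.0008,0,0.0027,0],
    [0,0.0008,0,0.0027,0],
  ],
)

```text
t: 17.6
tcp_pos: [0.5202, -0.1711, 0.0944]
eef_rot: [-3.14, -0.075, 0.002]
force: [-7.7, 0.2, 7.4]
width: 0.0143
finger_force: 8.0
```

In the tool's units: -0.0085 m / 0.75 = -0.0113, -0.006 m / 0.75 = -0.008.

Call:
drive_tool(
  commands=[
    [0,-0.0013,0,-0.004,0],
    [0,-0.0027,0,-0.008,0],
    [0,-0.0037,0,-0.0113,0],
    [0,-0.0037,0,-0.0113,0],
    [0,-0.0037,0,-0.0113,0],
    [0,-0.0037,0,-0.0113,0],
  ],
)

```text
t: 18.2
tcp_pos: [0.518, -0.1712, 0.1024]
eef_rot: [-3.14, -0.074, -0.0]
force: [1.6, 0.5, -0.3]
width: 0.0138
finger_force: 8.0
```

```bash
python3 - <<'E'
from h import *
n=np.array([-.31,-.015,.95])
go(.521-.31*.006,-.171,.0951+.95*.006,.047-np.pi/2)
b=save("side","pics/s10.png")[215:265,295:345].astype(int)
d=b[:,:,1]-b[:,:,2]
for y in range(14,42,2): print(y+215,''.join('%4d'%v for v in d[y,4:46]))
E
```

```text
t 18.2 tcp [ 0.518  -0.1712  0.1024] tooly yaw -1.523568951519314 q [-0.5272  0.1215  1.901   0.0003  1.1192  0.9962] F [ 1.5664  0.4783 -0.2857] w 0.013826930854957696 | shift [ 0.0012 -0.0001  0.0016] turn 0.013027643656506202
229    5   5   5   5   5   4   4   6   6   6   5   5   2   0  -1  -2  -3  -3  -3  -4  -2   0   4   2  -4  -7  -7  -4   1   4   4   5   4   4   4   5   5   5   5   5   5   4
231    4   4   5   4   6   7   8   6   6   6   4   5   3   0  -2  -2  -3  -4  -2  -4  -3   1   3   5   4   1  -2  -7  -3   0   3   5   5   5   4   5   5   5   5   5   5   5
233    4   5   5   2   2   4   4   4   5   5   4   5   4  -1  -2  -2  -3  -4  -3  -4  -2   0   5   5   7   9   9   4  -3  -6  -4   1   4   5   5   5   5   5   4   4   4   5
235    4   1  -2  -3  -3   1   3   5   6   5   5   5   3   1  -2  -3  -2  -3  -2  -1   1   4   5   5   6   7   8   9   6   0  -6  -6  -1   3   4   4   5   5   5   4   5   5
237    4   4   1  -2  -4  -3   0   2   5   5   6   6   5   3   3   2   4   4   5   6   7   6   5   4   5   6   5   6   6   6   4  -3  -7  -4   0   3   4   5   5   5   7   6
239   
[... 850 characters left out ...]
  -6  -7
249    2   3   1   0   0  -1  -1  -4  -2  -3  -4  -5  -4  -5  -5  -4  -6  -5  -5  -6  -6  -5  -5  -4  -4  -3  -2  -4  -4  -5  -5  -7  -9  -9  -9  -9  -8  -9  -8  -7  -7  -7
251   -2  -4  -3  -4  -3  -5  -3  -3  -3  -5  -5  -4  -5  -6  -7  -6  -6  -6  -6  -6  -4  -5  -5  -5  -3  -2  -3  -3  -4  -4  -5  -6  -8  -8  -8  -8  -8  -6  -7  -8  -8  -6
253   -2  -4  -3  -3  -3  -2  -3  -3  -3  -3  -3  -2  -5  -5  -5  -5  -4  -2  -3  -4  -4  -5  -5  -5  -4  -4  -4  -3  -6  -5  -5  -7  -7  -6  -6  -7  -7  -6  -7  -7  -7  -7
255   -2  -4  -3  -3  -2  -1  -2  -2  -2  -3  -3  -4  -2  -3  -5  -5  -5  -7  -7  -7  -7  -7  -8  -6  -5  -4  -5  -5  -5  -5  -5  -5  -5  -5  -6  -5  -6  -6  -7  -8  -7  -7
```

In the tool's units: 0.004 m / 0.75 = 0.0053, 0.0012 m / 0.75 = 0.0016.

Call:
drive_tool(
  commands=[
    [0,0.0016,0,-0.0007,0],
    [0,0.0016,0,-0.0007,0],
    [0,0.002,0,0.0013,0],
    [0,0.0027,0,0.0033,0],
    [0,0.0033,0,0.0053,0],
    [0,0.0033,0,0.0053,0],
  ],
)

```text
t: 18.85
tcp_pos: [0.5203, -0.1712, 0.0988]
eef_rot: [-3.141, -0.074, 0.001]
force: [-2.5, 0.1, 3.4]
width: 0.0139
finger_force: 8.0
```

Call:
drive_tool(
  commands=[
    [0,0.0005,0,0.0013,0],
    [0,0.0011,0,0.0033,0],
    [0,0.0011,0,0.0033,0],
    [0,0.0011,0,0.0033,0],
  ],
)

```text
t: 19.25
tcp_pos: [0.521, -0.1712, 0.0964]
eef_rot: [3.141, 0.074, -0.001]
force: [-3.3, -0.2, 4.6]
width: 0.0138
finger_force: 8.0
```

In the tool's units: 0.0017 m / 0.75 = 0.0023, 0.0005 m / 0.75 = 0.0007.

Call:
drive_tool(
  commands=[
    [0,0.0004,0,0.0012,0],
    [0,0.0007,0,0.0023,0],
    [0,0.0007,0,0.0023,0],
    [0,0.0007,0,0.0023,0],
    [0,0.0007,0,0.0023,0],
  ],
)

```text
t: 19.75
tcp_pos: [0.5214, -0.1712, 0.0949]
eef_rot: [3.141, 0.075, -0.002]
force: [-5.5, 1.2, 7.3]
width: 0.0143
finger_force: 8.0
```

```bash
python3 - <<'E'
from h import *
go(.521,-.171,.0951,.047-np.pi/2)
F=[]
b=save("side","pics/s11.png");F.append(r.get_obs()["force"])
im=b[215:265,295:345].astype(int)
for k in range(3): cams.grab_frame("side");F.append(r.get_obs()["force"])
print(np.array(F))
d=im[:,:,1]-im[:,:,2]
for y in range(12,44): print(y+215,''.join('%4d'%v for v in d[y,4:46]))
g=im.mean(2).astype(int)
print("gray");
for y in range(22,46): print(y+215,''.join('%4d'%v for v in g[y,4:46]))
E
```

```text
t 19.75 tcp [ 0.5214 -0.1712  0.0949] tooly yaw -1.5233361086017696 q [-0.5236  0.1403  1.8956 -0.0007  1.1065  1.    ] F [-5.5417  1.2347  7.2646] w 0.01428099414227389 | shift [-0.0004 -0.0002 -0.0002] turn 0.026368560121315256
[[-5.0247  0.2704  5.4062]
 [-5.1776 -0.96    7.7837]
 [-5.3338  1.0404  6.7236]
 [-5.7802 -0.0384  6.1566]]
227    3   3   5   6   4   5   4   5   5   7   5   5   4   3   1  -1  -2  -3  -2  -4  -3  -3  -3  -3  -3  -1   2   4   4   5   4   4   5   4   4   5   4   5   4   5   4   4
228    4   5   5   4   5   5   5   5   6   7   5   4   4   4   1  -2  -3  -3  -3  -4  -3  -2  -1  -1  -3  -4   0   3   4   5   5   5   4   5   4   4   4   5   5   4   4   5
229    4   5   4   5   5   6   5   5   4   4   4   4   4   4   0  -2  -3  -3  -4  -3  -4  -3   1   3  -2  -5  -4   1   4   4   4   5   5   5   4   5   5   4   5   5   5   4
230    5   5   4   5   5   5   5   6   3   1   2   5   5   3   0  -2  -4  -4  -3  -3  -4  -3   2   5   2  -6  -5  -2   2   4   4   4   5   5   5   5   4   4   5   4   5   4
231    5   4   4   5   5   5   7   3   0   0   2   3   5   3   1  -2 
[... 8231 characters left out ...]
 101 102
257   41  40  39  41  41  40  41  41  39  39  41  42  43  48  65  87 106 123 131 127 122 113 102  87  73  66  65  61  55  45  40  33  33  36  38  48  61  80  96 102 103 102
258   41  38  40  40  40  42  39  41  40  41  40  40  41  42  54  74  99 119 123 115 104  90  73  63  61  64  61  55  46  35  28  27  27  24  28  38  55  77  97 102 103 103
259   41  41  40  40  39  39  39  40  40  42  39  42  41  42  45  59  82  99  98  85  70  58  49  44  52  59  57  51  36  28  26  23  23  23  21  29  51  78  96 102 102 101
260   48  44  41  41  41  40  41  41  38  41  40  42  42  39  42  45  57  67  64  55  46  43  44  43  51  56  57  48  30  23  21  21  23  21  19  26  46  75  96 103 102 102
```

In the tool's units: -0.0003 m / 0.75 = -0.0004, -0.0001 m / 0.75 = -0.0001.

Call:
drive_tool(
  commands=[
    [0,-0.0004,0,-0.0001,0],
    [0,-0.0004,0,-0.0001,0],
    [0,-0.0004,0,-0.0001,0],
    [0,-0.0004,0,-0.0001,0],
    [0,-0.0004,0,-0.0001,0],
  ],
  grip_force=14,
)

```text
t: 20.45
tcp_pos: [0.5213, -0.1712, 0.0951]
eef_rot: [3.141, 0.074, -0.001]
force: [-4.8, 0.8, 7.0]
width: 0.014
finger_force: 14.0
```

```bash
python3 - <<'E'
from h import *
F=[]
for k in range(4): b=cams.grab_frame("side");F.append(r.get_obs()["force"])
F=np.mean(F,0)-[0,0,-.8];print("F",F,"N",F@[-.31,0,.95],"T",F@[.95,0,.31],r.get_obs()["tcp_pos"],r.get_obs()["finger_force"])
s4=cv2.imread("pics/s4.png")[:,:,::-1].astype(int)
for n,(x,y,w,h) in dict(backdrop=(349,200,30,35),plateside=(315,250,25,10),purple=(225,190,25,30),cone=(240,225,25,30)).items():
    print(n,np.abs(s4-b)[y:y+h,x:x+w].mean())
E
```

```text
F [-4.6499  0.6082  7.3293] N 8.404288116528535 T -2.1452858529020347 [ 0.5213 -0.1712  0.0951] 14.001626819372177
backdrop 12.619047619047619
plateside 14.598666666666666
purple 17.873333333333335
cone 42.84222222222222
```

```bash
python3 - <<'E'
from h import *
b=cams.grab_frame("side").mean(2).astype(int);s=cv2.imread("pics/s0.png").mean(2).astype(int);s4=cv2.imread("pics/s4.png").mean(2).astype(int)
for y in(232,240,247):
    for g in(s,s4,b): print(y,g[y,238:268:1])
for y in(206,214,222,230):
    for g in(s4,b): print("bd",y,g[y,346:384:2])
E
```

```text
232 [101 101 101 101  99  99  99  98  96  95  97 110 140 173 192 196 186 160
 136 141 146 150 158 177 193 193 186 189 194 207]
232 [ 84  84  84  84  85  84  84  84  84  85  89 107 140 177 197 201 190 161
 122 105 100 102 106 113 118 118 117 120 122 126]
232 [ 88  89  89  93  97 105 106 106 104 103 101 106 114 126 131 130 125 113
 103 104 106 108 111 119 129 130 125 125 128 132]
240 [223 225 225 224 224 223 224 220 205 182 175 181 188 193 199 202 203 202
 200 198 193 190 184 185 204 220 223 224 223 223]
240 [226 228 229 228 228 227 228 223 210 187 179 187 193 199 205 207 210 207
 205 201 199 195 190 190 209 223 226 227 227 227]
240 [139 140 140 141 140 141 140 141 148 162 180 195 203 203 185 151 135 132
 132 130 128 126 125 126 131 138 139 139 140 140]
247 [225 225 224 224 219 202 175 166 172 178 183 187 187 190 193 196 196 199
 200 200 199 196 192 189 188 185 185 199 218 223]
247 [228 228 228 227 223 207 178 170 176 182 189 191 191 195 198 201 202 204
 204 205 204 200 197 195 193 189 190 205 222 227]
247 [235 232 228 228 223 207 182 179 186 193 198 201 202 197 180 149 133 131
 132 131 131 128 127 126 124 124 124 129 136 139]
bd 206 [200 166  68  48  48  65  95 102 103 103 110 142 144 135 130 122 117 112
 112]
bd 206 [208 175  73  51  52  75 117 128 128 127 133 156 152 143 138 129 123 118
 119]
bd 214 [105  89  56  48  48  48  49  49  48  56  86  94 106  92  81 161 218 219
 212]
bd 214 [111  94  59  51  50  51  52  52  51  65 106 115 126 109  90 171 225 226
 221]
bd 222 [ 30  68  65  50  47  49  49  48  48  49  59  47  48  57  89 115  94 149
 223]
bd 222 [ 37  73  71  53  51  52  51  52  51  54  63  50  50  62  98 132 101 157
 230]
bd 230 [168  81  83  93 107 102  76  50  48  89 184 110  51  65  93 138 223 229
 229]
bd 230 [216 105  92 148 181 197 130  57  50  94 195 114  52  70  98 145 230 235
 236]
```

The cone's edges haven't moved, only its shadow has, and the backdrop hangs as before. I'm handing the job in.

```bash
python3 -c "
from workcell import ticket
print(ticket.hand_in())"
```

```text
the job is handed in; nothing more can be done
None
```

The job is handed in at about 21 s: the backdrop hangs released on the crossbar between the posts, and the slide is still held on the sloped plate, flush and square as far as the side view shows, about 1 mm from centre by my estimate, pressing it in about 5 mm (8.4 N).

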